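# Key the sander's guard interlock

### The arm

A 7-joint arm with a two-finger parallel gripper is mounted at the origin on the work surface. World frame = base frame: x ahead of the robot, y to its left, z up, the work surface at z = 0. Lengths are in m, angles in degrees, forces in N, time in s.
With the tool pointing down it reaches from about 0.4 to 0.85 m from the base axis. Payload 10.4 kg.
Tool frame: the origin (TCP) lies on the centre line of the jaws, within the pads' length; the fingertips stand 22 mm ahead of it and the grasp point (between the pads) lies 3 mm ahead of it (arm.finger_overhang is the distance from the TCP to the fingertips, in m); z points along the fingers, y is the line along which they close (so a half turn about z gives the same grasp; the last joint's range is limited). The gripper opens to 85 mm and grips with 20 to 120 N. Pads are 22 mm wide; open, the fingers measure 114 mm over their backs; the gripper's body (76 mm by 85 mm) begins 54 mm behind the grasp point. The pads swing forward as they close: fully open they stand 13 mm farther back than shut.
Start: joints at [-75.779, 19.034, -3.707, 83.658, 1.238, 77.344, -5.071], TCP at [0.167, 0.602, 0.253] pointing down, gripper open.
Joint ranges: [-148.97, 148.97], [-28.65, 121.19], [-84.17, 76.75], [9.2, 138.47], [-72.65, 252.65], [3.7, 117.97], [-149.18, 149.18]. Speed limits (degrees/s): [127.2, 127.2, 159.86, 159.86, 180, 180, 180].

### API

Orientations are given as [roll, pitch, yaw] about the fixed x, y, z axes, in that order (R = Rz(yaw) Ry(pitch) Rx(roll)).
In Python, from plant import state, imaging, arm gives the robot as it stands.
- The arm moves only by the tool send_rows, never from a script. Its argument "motion" is a list of rows, each a list of 2 entries, a list of its own where there are three numbers: the shift along the world's x, y, z in cm, then the turn about the world's z in rad. In form: [[[x, y, z], spin], ...]. A call has exactly 8 rows; each row shifts and turns the commanded pose from where the row before left it; what a row does not reach is not made up. A row lasts 1/10 s, in which the tool goes at most 50 mm and 8.59 degrees, less where a joint would pass 70% of its speed; a pose out of reach is approached as far as the arm can. A call with a gripper value outside its range is refused whole. "fingers" is the closure in counts, from 0 (fully open) to 255 (shut), set as the call begins (left out, the last holds). The fingers move at their own pace and stop on an object; "newtons" is the grip in N (left out, the last holds). Time passes only in rows, so rows that do not move let the fingers close, or fill a call up. It gives the time, the measured TCP pose, the force, the opening and the grip force at its end, in the units of the state.
- state(): the state, without advancing time (a new reading comes with each control period).
- imaging.camera(name): name is "side" or "top"; returns (picture, depth): 400x640x3 uint8, blue, green, red; 400x640 float32, m along the optical axis (not along the pixel's ray), 0 where there is no reading.
- imaging.camera_params(name): a dict with "fx", "fy", "cx", "cy" (pixels), "D" ([k1, k2, p1, p2, k3] as OpenCV has them; the pictures are not rectified), "extrinsics" (4x4, takes a point from camera to world coordinates). Camera axes: x right, y down, z forward; pixel columns grow to the right and rows downward; lengths in m; the calibration is good to about 2 mm. A picture is of the moment at which its call begins. camera_params takes no time and is no camera call.
- arm.sign_off(): hands the job in; it is judged then, once.
The state is a dict: "time_s": time; "qpos": joint angles; "joint_vel": joint speeds; "joint_efforts": joint torques, N m; "ee_pos": TCP position; "tcp_rot": TCP orientation; "ft_force": force on the tool from outside, world axes, zero at the start; "wrist_torque": the same for the moment, N m; "grip_width": finger opening in m; "gripper_force": force on a finger pad.
Only numpy, scipy, OpenCV 4.12 (cv2) and the standard library are available. Lean on these libraries where they do the work, as an engineer would, in place of code of your own. Each camera call takes 0.05 s, during which the arm holds its last target. There are 200 camera calls.

### The job

The sander's guard is shut, so key its interlock: take the tongue actuator out of the wooden parking block and push its tongue straight down into the slot of the grey switch box that is live, fully home with its shoulder down on the box, then let go. The two slots look alike: one holds a cam that gives way to a light push and stays down, the other holds a stiff blanking stop, so feel gently which is which and do not force the stop down. Do not disturb the carved figure, the glue bottle or the mallet.

Things in the scene. Friction and masses are not known exactly. Their poses are not given: they have to be found in the camera images.
- actuator_grip (a point): Centre of the grip of the loose tongue actuator (about 0.18 kg): a black block 56 mm along x, 26 mm along y (pinch it this way), reaching 28 mm above and 30 mm below this point. Its foot is an aluminium flange 68 x 26 x 6 mm whose underside is the shoulder. Starts upright, z up, tongue hanging in the parking block's slot, shoulder resting on the block. Turned half round it works as well.
- actuator_shoulder (a point): Centre of the actuator's shoulder face, 30 mm below actuator_grip, same axes. From it the flat steel tongue hangs down -z: 40 mm wide along x, 5 mm thick along y, 34 mm long, its last 6 mm thinned to 36 x 2.5 mm.
- block: Fixed wooden parking block, 120 (x) x 80 (y) x 50 mm high, origin at the centre of its underside, with a through slot 46 mm along its x and 10 mm along its y in the middle of the top.
- switch: Fixed grey interlock switch box, 76 (x) x 104 (y) mm, top face 90 mm above the bench; origin under its centre at bench level, z up. On the same 8 mm base plate, to its +y side, stands a green disc sander with guard: local y from 155 to 335 mm, x from -70 to 150 mm, 190 mm high.
- slot_right (a point): Centre of the mouth of one slot, in the switch box's top face (90 mm above the bench), 24 mm to the box's -y side; axes as the box's. The slot is 42.5 mm long along x, 7.5 mm wide along y, sharp-edged. 14 mm below the mouth a black follower fills it: the cam or the blanking stop, alike to the eye.
- slot_left (a point): The same for the other slot, 24 mm to the box's +y side. Which of the two slots is live changes from run to run.
- cam (a joint): Travel in m of the cam in the live slot: 0 up (its top 14 mm below the mouth), growing downwards, 0.022 at most. It resists with a steady friction of about 5 N, and stays where it has been pushed; with the shoulder down on the box it reads 0.020.
- blank (a joint): Travel in m of the blanking stop in the dead slot: 0 up (its top 14 mm below the mouth), growing downwards. A spring holds it up with 14 N, rising by 1.2 N per mm; pushed in more than 6 mm it counts as forced.
- figure: Loose bystander: carved wooden figure, 180 mm tall, foot 64 x 64 mm; origin under its foot.
- glue: Loose bystander: white glue bottle, 48 mm in diameter, 130 mm tall; origin under its foot.
- mallet: Loose bystander: wooden mallet lying along its x, head 64 mm in diameter from x = 60 to 170 mm, handle 24 mm in diameter back to x = -100 mm; origin on the bench.
Things that resemble listed ones, but are neither listed nor needed, are in the scene too. What is shaped like the part that bears actuator_grip but turquoise is not meant.

How it is judged (in metres and radians):
At the end, for the whole second after the job is handed in: The tongue stands fully home in the live slot: cam pushed down more than 17.5 mm, shoulder face within 2.5 mm of the top face of the switch box and within 5 mm of the slot's centre, upright within 0.06 rad and let go (value of joint cam above 0.0175 m and z of actuator_shoulder in the frame of slot_left below 0.0025 m and (horizontal distance between actuator_shoulder and slot_left below 0.005 m or horizontal distance between actuator_shoulder and slot_right below 0.005 m) and angle between the z axis of actuator_shoulder and the z axis of switch, either way round below 0.06 rad); the robot touches nothing.
It fails at once if the blanking stop was forced down by more than 6 mm (value of joint blank above 0.006 m).
It fails at once if the carved figure, the glue bottle or the mallet was moved by more than 20 mm (distance of any of figure, glue, mallet from where it was at the start of the episode above 0.02 m).
It also fails if it takes over 45 s, if anything falls off the work surface, if the arm or the gripper's body presses on something with over 40 N, if the wrist force passes 120 N, or if a joint passes its speed limit or range.

## Working session

There is one attempt and no reset: what is moved stays moved. The work goes in short steps, Python scripts to look and compute and a tool call to move; the robot and the scene stay as the last step left them, time stands still between calls to the robot, and variables do not carry over. Pictures are saved under pics/ and viewed, at most 10 in all, crops included, and the job is handed in when it is done.

Besides the shell and the picture viewer there is one more tool, called as name(argument=value, ...), one argument or row to a line, values as JSON. send_rows: Moves the arm, as the interface text tells. Its arguments: {"type":"object","properties":{"motion":{"type":"array","items":{"type":"array"}},"fingers":{"type":"number"},"newtons":{"type":"number"}},"required":["motion"]}

```bash
mkdir -p pics; cat > h.py <<'E'
import numpy as np, cv2
from plant import state, imaging, arm
def cap(n):
    im,d=imaging.camera(n); p=imaging.camera_params(n)
    np.savez('%s.npz'%n,im=im,d=d,E=p['extrinsics'],K=[p['fx'],p['fy'],p['cx'],p['cy']],D=p['D'])
    return im,d
def cloud(n):
    z=np.load('%s.npz'%n); fx,fy,cx,cy=z['K']; K=np.array([[fx,0,cx],[0,fy,cy],[0,0,1]])
    v,u=np.mgrid[:400,:640].astype(np.float32)
    n_=cv2.undistortPoints(np.stack([u.ravel(),v.ravel()],1)[:,None],K,z['D'])[:,0].reshape(400,640,2)
    d=z['d']; P=np.dstack([n_*d[...,None],d]); E=z['E']
    return P@E[:3,:3].T+E[:3,3], z['im'], d
E
python3 - <<'E'
from h import *
for n in('side','top'):
    im,d=cap(n); cv2.imwrite(f'pics/{n}0.png',im); print(np.load(n+'.npz')['E'])
print(state())
E
```

```text
[[ 9.69530164e-01 -1.72581363e-01  1.73858947e-01  3.78212296e-01]
 [-2.44971885e-01 -6.83577539e-01  6.87539471e-01 -8.65975462e-01]
 [ 1.89571911e-04 -7.09180810e-01 -7.05026626e-01  8.52776971e-01]
 [ 0.00000000e+00  0.00000000e+00  0.00000000e+00  1.00000000e+00]]
[[-0.02289322 -0.99137139  0.12906845  0.43337968]
 [-0.99971324  0.02360808  0.00401119 -0.14772889]
 [-0.00702363 -0.12893961 -0.99162757  1.16453013]
 [ 0.          0.          0.          1.        ]]
{'time_s': 0.1, 'qpos': array([-75.77857868,  19.06909848,  -3.70709757,  83.69838246,
         1.2366073 ,  77.34394294,  -5.07141078]), 'joint_vel': array([ 0.01807986, -0.09356319,  0.04791387, -0.0567609 ,  0.00045128,
        0.04183854, -0.04579747]), 'joint_efforts': array([ 1.42559922e-03, -6.26744628e+01,  4.90414537e-02, -3.92436755e+01,
        1.62952056e-02,  6.88394575e-03, -1.08016022e-05]), 'ee_pos': array([0.16711244, 0.60194178, 0.25261078]), 'tcp_rot': array([-1.79928402e+02,  2.17075534e-03,  1.64483849e+02]), 'ft_force': array([ 0.13496587, -0.463001  ,  0.66234225]), 'wrist_torque': array([0.00946417, 0.03222747, 0.00560308]), 'gripper_force': 0.0, 'grip_width': 0.08513974409531985}
```

View pics/top0.png

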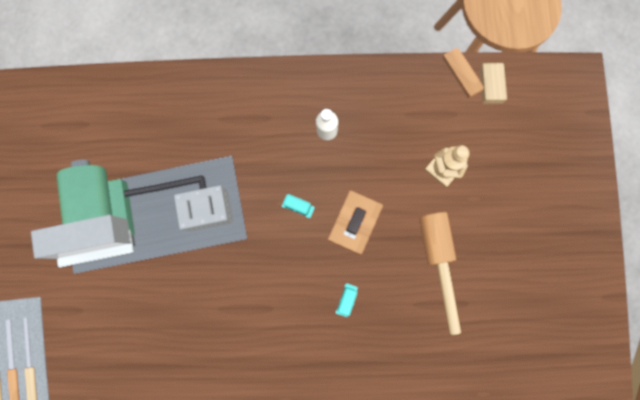

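View pics/side0.png

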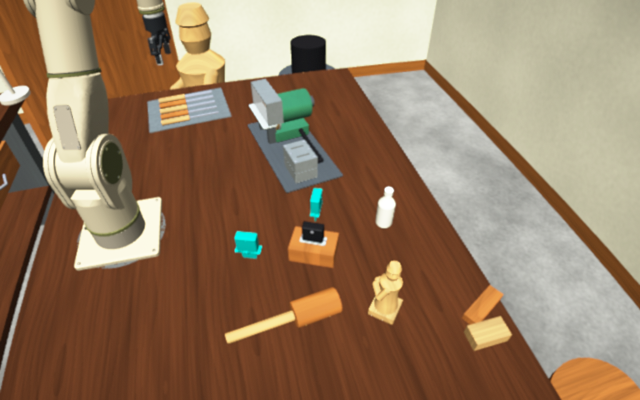

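The top view shows the black actuator on the block at (355,222). The switch is at (202,207), with slots at about (190,209) and (212,206). The actuator candidates are black (355,222), turquoise (298,206) and turquoise (347,300). Only the black one stands in the wooden block, so it fits the description. I'll confirm it in a crop and measure.

```bash
python3 - <<'E'
from h import *
P,im,d=cloud('top')
c=np.hstack([cv2.resize(im[180:265,310:400],None,fx=4.4,fy=4.4,interpolation=3),cv2.resize(im[180:265,160:250],None,fx=4.4,fy=4.4,interpolation=3)])
cv2.imwrite('pics/crop1.png',c)
def rect(name,box,zlo,zhi,P,d,ext=None):
    u0,u1,v0,v1=box; m=np.zeros(d.shape,bool); m[v0:v1,u0:u1]=1
    m&=(d>0)&(P[...,2]>zlo)&(P[...,2]<zhi)
    if ext is not None: m&=ext
    q=P[m]; r=cv2.minAreaRect((q[:,:2]*1000).astype(np.float32))
    print(name,len(q),np.round(r[0],1),np.round(r[1],1),round(r[2],1),'z',np.round(np.percentile(q[:,2],[5,50,95])*1000,1))
rect('block',(320,395,180,265),.04,.06,P,d)
rect('grip',(320,395,180,265),.095,.13,P,d)
rect('flange+',(320,395,180,265),.053,.13,P,d)
rect('switch',(165,240,180,235),.08,.1,P,d)
rect('plate',(40,260,140,280),.004,.015,P,d)
g=im.astype(int)
dark=(g.max(2)<110); 
for nm,b in(('slotL',(184,198,194,222)),('slotR',(204,221,192,220))):
    m=np.zeros(d.shape,bool); m[b[2]:b[3],b[0]:b[1]]=1; m&=dark
    v,u=np.nonzero(m); z=np.load('top.npz');fx,fy,cx,cy=z['K'];K=np.array([[fx,0,cx],[0,fy,cy],[0,0,1]])
    n_=cv2.undistortPoints(np.stack([u,v],1)[:,None].astype(float),K,z['D'])[:,0]
    R=np.c_[n_,np.ones(len(n_))]@z['E'][:3,:3].T; o=z['E'][:3,3]; X=o+R*((.09-o[2])/R[:,2])[:,None]
    r=cv2.minAreaRect((X[:,:2]*1000).astype(np.float32)); print(nm,len(u),np.round(X.mean(0)*1000,1),r)
Ps,ims,ds=cloud('side')
rect('s grip',(285,340,215,270),.097,.13,Ps,ds)
rect('s switch',(275,325,135,185),.08,.1,Ps,ds)
rect('s block',(280,345,215,270),.044,.056,Ps,ds)
E
```

```text
block 1547 [ 530.8 -205. ] [ 78.  121.2] 64.5 z [47.2 50.8 54.6]
grip 323 [ 529.4 -204.7] [26.6 55.7] 61.9 z [104.3 108.3 111.5]
flange+ 583 [ 530.2 -205.1] [ 76.8 119.4] 65.0 z [ 53.2 105.2 111.2]
switch 1634 [567.1 132. ] [ 77.1 104.6] 10.5 z [86.6 91.3 94.7]
plate 9277 [580.9 288.2] [546.4 338.5] 89.3 z [ 4.3  8.8 12.9]Traceback (most recent call last):
  File "<stdin>", line 21, in <module>
cv2.error: OpenCV(4.12.0) /io/opencv/modules/calib3d/src/undistort.dispatch.cpp:347: error: (-215:Assertion failed) CV_IS_MAT(_src) && CV_IS_MAT(_dst) && (_src->rows == 1 || _src->cols == 1) && (_dst->rows == 1 || _dst->cols == 1) && _src->cols + _src->rows - 1 == _dst->rows + _dst->cols - 1 && (CV_MAT_TYPE(_src->type) == CV_32FC2 || CV_MAT_TYPE(_src->type) == CV_64FC2) && (CV_MAT_TYPE(_dst->type) == CV_32FC2 || CV_MAT_TYPE(_dst->type) == CV_64FC2) in function 'cvUndistortPointsInternal'
```

View pics/crop1.png

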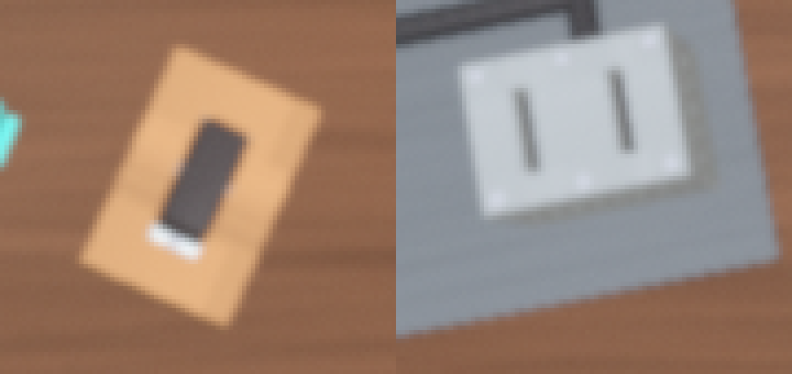

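The crop confirms it: the black grip with its aluminium flange stands in the wooden block, and the grey box has two identical slots. Next I'll refine the slot and grip measurements.

```bash
cat >> h.py <<'E'
def onplane(n,u,v,z0):
    z=np.load('%s.npz'%n);fx,fy,cx,cy=z['K'];K=np.array([[fx,0,cx],[0,fy,cy],[0,0,1]])
    n_=cv2.undistortPoints(np.stack([u,v],1)[:,None].astype(np.float64),K,z['D'])[:,0]
    R=np.c_[n_,np.ones(len(n_))]@z['E'][:3,:3].T; o=z['E'][:3,3]; return (o+R*((z0-o[2])/R[:,2])[:,None])[:,:2]*1000
def blob(n,box,z0,lo,hi):
    "intensity-weighted dark blob centre/axis on plane z0"
    im=np.load('%s.npz'%n)['im'].max(2).astype(float); u0,u1,v0,v1=box
    w=np.clip((hi-im)/(hi-lo),0,1)[v0:v1,u0:u1]; v,u=np.nonzero(w>0.05)
    if len(u)<5: return None
    X=onplane(n,u+u0,v+v0,z0); w=w[v,u]; c=np.average(X,axis=0,weights=w); C=np.cov(X.T,aweights=w)
    l,e=np.linalg.eigh(C); a=np.degrees(np.arctan2(e[1,1],e[0,1])); a=(a+90)%180-90
    return np.round(c,1),round(a,1),np.round(np.sqrt(12*l),1)
E
python3 - <<'E'
from h import *
im=np.load('top.npz')['im'].max(2)
print(im[207,180:226]); print(im[222,345:368])
for nm,b in(('slotL',(184,196,198,222)),('slotR',(206,218,194,218))): print(nm,blob('top',b,.09,100,170))
print('grip',blob('top',(343,370,202,240),.108,60,100))
P,im,d=cloud('side')
def q(b,lo,hi):
    m=np.zeros(d.shape,bool); m[b[2]:b[3],b[0]:b[1]]=1; m&=(d>0)&(P[...,2]>lo)&(P[...,2]<hi); X=P[m]
    r=cv2.minAreaRect((X[:,:2]*1000).astype(np.float32)); print(len(X),r,np.median(X[:,2]))
q((285,340,215,245),.097,.13); q((275,325,135,185),.082,.1); q((280,345,225,270),.044,.056)
s=im.max(2); print(s[150:170:2,284:318])
P,im,d=cloud('top')
m=(P[170:200,120:215,2]); print('bar z',np.round(m[::3,::8],3))
E
```

```text
[209 210 209 209 208 209 202 185 156 138 155 185 202 208 209 209 208 208
 208 209 208 209 208 208 208 208 208 207 203 187 158 130 142 179 200 206
 207 207 207 207 207 208 206 200 182 156]
[218 217 206 181 138 103  95  96  95  95  98  98 100 102 102 116 153 194
 218 228 231 231 232]
slotL (array([563.1, 156.2]), np.float64(10.3), array([ 4.7, 36.5]))
slotR (array([571.1, 108.7]), np.float64(10.2), array([ 4.9, 37.1]))
grip (array([ 530.2, -200.7]), np.float64(-27.3), array([14.2, 59.7]))
224 ((529.6268920898438, -205.6182861328125), (28.729137420654297, 56.415565490722656), 64.24137878417969) 0.10837902971640978
564 ((567.701171875, 130.85781860351562), (78.28536987304688, 109.90222930908203), 9.909119606018066) 0.09157654951889971
786 ((529.5367431640625, -206.73431396484375), (84.02590942382812, 117.64302062988281), 64.31169891357422) 0.05117491438027649
[[115 134 167 190 199 201 198 196 196 196 197 197 197 197 198 198 198 199
  200 200 200 199 200 199 199 198 195 178 133  73  43  42  60  88]
 [111 111 121 153 187 202 206 203 197 197 197 196 196 197 197 197 198 199
  199 198 199 199
[... 1373 characters left out ...]
0.002  0.011  0.01   0.012  0.009  0.009  0.009  0.007  0.012
   0.039  0.009]
 [ 0.045  0.01   0.008  0.011  0.014  0.009  0.008  0.008  0.037  0.04
   0.037  0.009]
 [ 0.051  0.012  0.01   0.011  0.007  0.004  0.039  0.034  0.039  0.036
   0.039  0.008]
 [ 0.054  0.01   0.009  0.014  0.037  0.04   0.04   0.038  0.037  0.005
   0.037  0.009]
 [ 0.055  0.008  0.042  0.042  0.038  0.038  0.034  0.014  0.009  0.011
   0.037  0.095]
 [ 0.054  0.047  0.046  0.04   0.041  0.012  0.008  0.009  0.008  0.011
   0.091  0.09 ]
 [ 0.052  0.046  0.039  0.009  0.01   0.008  0.01   0.012  0.094  0.09
   0.096  0.092]
 [ 0.055  0.027  0.007  0.01   0.009  0.008  0.005  0.095  0.093  0.094
   0.091  0.085]]
```

send_rows(
  motion=[
    [[2.9,-2.5,1],0],
    [[2.9,-2.5,1],0],
    [[2.9,-2.5,1],0],
    [[2.9,-2.5,1],0],
    [[2.9,-2.5,1],0],
    [[2.9,-2.5,1],0],
    [[2.9,-2.5,1],0],
    [[2.9,-2.5,1],0],
  ],
  fingers=0,
  newtons=50,
)

```text
time_s: 0.9
ee_pos: [0.4001, 0.4009, 0.3335]
tcp_rot: [-180.0, -0.0, 164.5]
ft_force: [0.9, 1.5, 0.6]
grip_width: 0.0851
gripper_force: 0.0
```

send_rows(
  motion=[
    [[0.8,-4,0],-0.025],
    [[0.8,-4,0],-0.025],
    [[0.8,-4,0],-0.025],
    [[0.8,-4,0],-0.025],
    [[0.8,-4,0],-0.025],
    [[0.8,-4,0],-0.025],
    [[0.8,-4,0],-0.025],
    [[0.8,-4,0],-0.025],
  ],
)

```text
time_s: 1.7
ee_pos: [0.463, 0.0805, 0.3332]
tcp_rot: [180.0, -0.0, 153.0]
ft_force: [1.6, 0.5, -0.3]
grip_width: 0.0855
gripper_force: 0.0
```

send_rows(
  motion=[
    [[0.84,-3.57,-1],0],
    [[0.84,-3.57,-1],0],
    [[0.84,-3.57,-1],0],
    [[0.84,-3.57,-1],0],
    [[0.84,-3.57,-1],0],
    [[0.84,-3.57,-1],0],
    [[0.84,-3.57,-1],0],
    [[0.84,-3.57,-1],0],
  ],
)

```text
time_s: 2.5
ee_pos: [0.5305, -0.2046, 0.2528]
tcp_rot: [180.0, -0.0, 153.1]
ft_force: [0.9, 1.2, 0.2]
grip_width: 0.0854
gripper_force: 0.0
```

send_rows(
  motion=[
    [[0,0,-3],0],
    [[0,0,-3],0],
    [[0,0,-3],0],
    [[0,0,-3],0],
    [[0,0,-2],0],
    [[0,0,-1.5],0],
    [[0,0,-1],0],
    [[0,0,0],0],
  ],
)

```text
time_s: 3.3
ee_pos: [0.5299, -0.2032, 0.0874]
tcp_rot: [-180.0, -0.1, 153.0]
ft_force: [0.1, -0.6, -0.3]
grip_width: 0.0851
gripper_force: 0.0
```

send_rows(
  motion=[
    [[0,0,0],0],
    [[0,0,0],0],
    [[0,0,0],0],
    [[0,0,0],0],
    [[0,0,0],0],
    [[0,0,0],0],
    [[0,0,0],0],
    [[0,0,0],0],
  ],
  fingers=255,
  newtons=50,
)

```text
time_s: 4.1
ee_pos: [0.5306, -0.2036, 0.0889]
tcp_rot: [180.0, 0.0, 153.0]
ft_force: [-1.5, 0.1, 6.7]
grip_width: 0.0253
gripper_force: 49.5
```

```bash
python3 - <<'E'
from h import *
s=state(); print({k:np.round(s[k],4) for k in('time_s','ee_pos','tcp_rot','ft_force','grip_width','gripper_force','qpos')})
im,d=cap('side'); cv2.imwrite('pics/s1.png',cv2.resize(im[180:280,250:375],None,fx=6,fy=6,interpolation=3))
E
```

```text
{'time_s': np.float64(4.1), 'ee_pos': array([ 0.5306, -0.2036,  0.0889]), 'tcp_rot': array([1.799813e+02, 3.770000e-02, 1.530203e+02]), 'ft_force': array([-1.4897,  0.1343,  6.7113]), 'grip_width': np.float64(0.0253), 'gripper_force': np.float64(49.5228), 'qpos': array([-14.0464,  23.7247,  36.9757, 104.4601, -16.7322,  57.29  ,
        92.7684])}
```

View pics/s1.png

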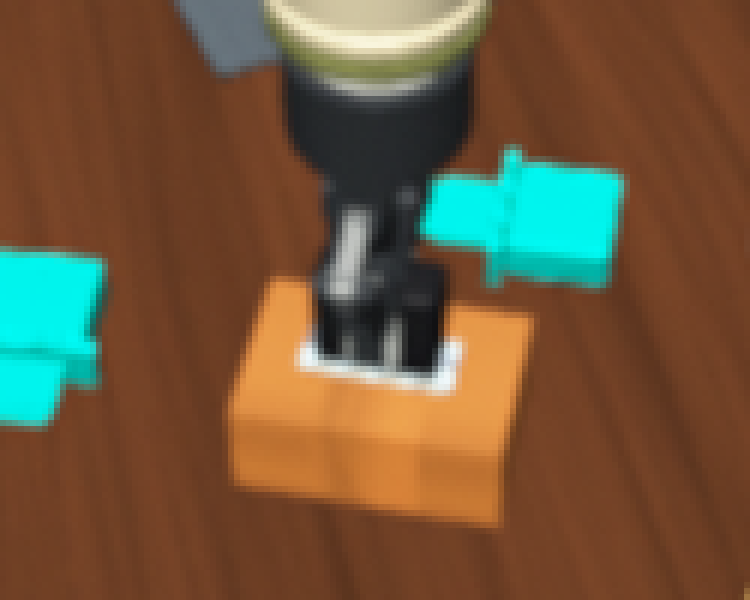

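send_rows(
  motion=[
    [[0,0,0.5],0],
    [[0,0,1],0],
    [[0,0,1.5],0],
    [[0,0,2],0],
    [[0,0,2],0],
    [[0,0,2],0],
    [[0,0,1],0],
    [[0,0,0],0],
  ],
)

```text
time_s: 4.95
ee_pos: [0.5311, -0.2036, 0.1902]
tcp_rot: [179.9, 0.2, 153.0]
ft_force: [0.8, -0.2, -2.2]
grip_width: 0.0258
gripper_force: 49.3
```

send_rows(
  motion=[
    [[0.5,3,0.2],0.075],
    [[0.55,4.2,0.2],0.085],
    [[0.6,4.2,0.2],0.085],
    [[0.6,4.4,0],0.085],
    [[0.6,4.4,0],0.085],
    [[0.6,4.3,0],0.085],
    [[0.4,4,0],0.085],
    [[0.25,2.7,0],0.066],
  ],
)

```text
time_s: 5.75
ee_pos: [0.5707, 0.1121, 0.1933]
tcp_rot: [180.0, -0.1, -169.3]
ft_force: [0.5, -0.1, -2.0]
grip_width: 0.0257
gripper_force: 49.5
```

send_rows(
  motion=[
    [[0,0,0],0],
    [[0,0,0],0],
    [[0,0,0],0],
    [[0,0,0],0],
    [[0,0,0],0],
    [[0,0,0],0],
    [[0,0,0],0],
    [[0,0,0],0],
  ],
)

```text
time_s: 6.55
ee_pos: [0.5714, 0.1086, 0.1944]
tcp_rot: [180.0, 0.0, -169.7]
ft_force: [0.6, -0.3, -1.9]
grip_width: 0.0253
gripper_force: 49.7
```

```bash
python3 - <<'E'
from h import *
im,d=cap('side'); a=cv2.resize(im[70:195,240:345],None,fx=4,fy=4.,interpolation=3)
im,d=cap('top'); b=cv2.resize(im[155:260,145:240],None,fx=4,fy=4.,interpolation=3)
b=cv2.copyMakeBorder(b,0,80,0,0,0); cv2.imwrite('pics/s2.png',np.hstack([a,b]))
s=state(); print({k:np.round(s[k],4) for k in('time_s','ee_pos','tcp_rot','ft_force','grip_width','gripper_force')})
E
```

```text
{'time_s': np.float64(6.65), 'ee_pos': array([0.5714, 0.1087, 0.1944]), 'tcp_rot': array([ 1.799927e+02, -3.000000e-04, -1.696729e+02]), 'ft_force': array([-0.1864, -0.1249, -1.5405]), 'grip_width': np.float64(0.025), 'gripper_force': np.float64(49.6772)}
```

View pics/s2.png

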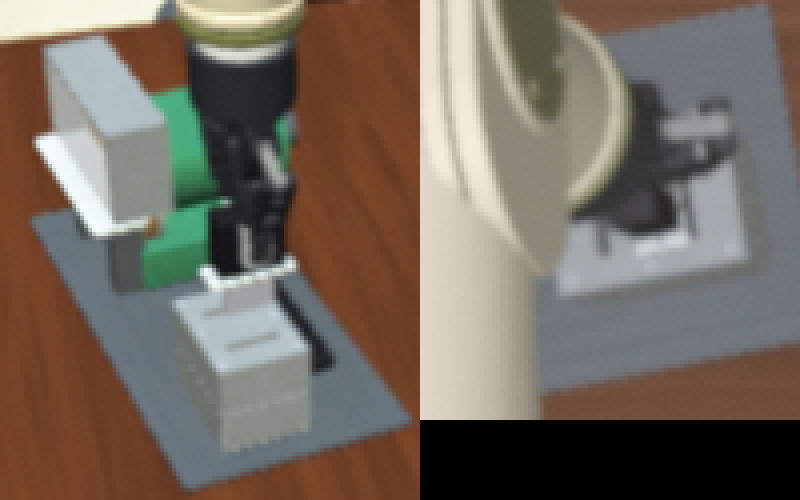

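Left is the side view: the actuator hangs upright above the right slot, whose mouth is at crop (255,343). The flange is at crop (248,270). In the top view on the right, one finger and the flange end are visible. Next I'll measure the tongue against the slot in the side camera.

```bash
python3 - <<'E'
from h import *
im=np.load('side.npz')['im']; z=np.load('side.npz')
g=im.min(2).astype(int)
# flange front band in full image: crop/4 + (240,70)
print('flange rows'); 
for r in range(133,146): print(r,g[r,286:318])
fx,fy,cx,cy=z['K'];K=np.array([[fx,0,cx],[0,fy,cy],[0,0,1]]);E=z['E']
a=np.radians(10.3);ex=np.array([np.cos(a),np.sin(a),0]);ey=np.array([-ex[1],ex[0],0])
def pr(X):
    Ri=E[:3,:3].T; X=np.array(X,float).reshape(-1,3); return cv2.projectPoints(X,cv2.Rodrigues(Ri)[0],-Ri@E[:3,3],K,z['D'])[0][:,0].round(1)
sh=np.array([.5714,.1086,.1555])
print('pred flange bottom front L/R',*pr([sh+s*.034*ex-.013*ey for s in(-1,1)]))
print('flange top front', *pr([sh+s*.034*ex-.013*ey+[0,0,.006] for s in(-1,1)]))
print('tongue front', *pr([sh+s*.020*ex-.0025*ey-[0,0,.02] for s in(-1,1)]))
sl=np.array([.5711,.1087,.09]); print('slot',*pr([sl+s*.02125*ex+t*.00375*ey for s in(-1,1) for t in(-1,1)]))
print('box',*pr([np.array([.5671,.1322,.09])+s*.038*ex-.052*ey for s in(-1,1)]))
print('slot rows')
for r in range(150,162): print(r,g[r,290:318])
print('tongue rows')
for r in range(139,150): print(r,g[r,290:312])
E
```

```text
flange rows
133 [ 57  56  56  55  55  46  31  20  20  22  23  22  23  56 112 143 112  55
  40  42  46  65  63  33  37  75  83  51  33  35  36  38]
134 [ 56  55  55  54  52  45  31  20  19  22  23  21  23  54 111 141 111  56
  38  48  56  64  57  31  54 123 155 109  49  33  36  38]
135 [ 54  55  53  52  56  56  44  25  19  21  23  21  22  46 102 139 121  81
  69  76  79  69  57  56  91 165 205 177  84  35  33  37]
136 [ 54  53  53  68 109 139 122  70  30  21  21  21  20  32  74 119 132 118
 111 108  99 100 120 141 159 201 225 193 102  41  33  36]
137 [ 53  53  56 103 188 234 213 141  62  25  19  21  21  26  46  78 103 117
 138 156 159 171 200 210 198 190 189 161 101  51  36  34]
138 [ 51  51  56 106 196 240 232 189 116  50  38  48  60  77 111 140 150 172
 205 221 207 188 188 188 169 139 120 113 102  71  45  35]
139 [ 57  60  66  87 145 202 228 224 181 127 127 146 152 162 196 222 211 193
 199 207 196 165 133 113 110 104  99  99  99  95  67  40]
140 [ 77  86  93  97 117 172 226 239 230 205 214 229 219 201 201 211 202 174
 163 169 169 155 116  71  79  98 102 102 102 101  94  57]
141 [100
[... 2697 characters left out ...]
1 161 162 161 157
 119  61  52  76]
143 [147 158 173 184 185 173 157 156 160 161 162 162 161 161 160 160 160 154
 119  59  38  55]
144 [174 176 180 180 178 166 156 159 162 162 162 161 160 160 160 160 162 158
 127  71  38  42]
145 [178 178 179 180 176 165 155 159 160 161 161 161 161 161 162 164 166 167
 151 102  50  36]
146 [178 178 176 174 170 159 154 160 162 162 162 162 164 165 167 170 174 179
 173 136  75  39]
147 [175 168 163 158 154 151 154 161 165 166 166 169 172 174 177 179 181 185
 185 163 114  63]
148 [170 155 152 154 157 162 164 167 171 174 176 179 181 182 182 181 182 187
 193 185 155 104]
149 [175 168 169 172 174 177 176 176 179 179 180 182 182 183 182 181 181 184
 188 184 171 139]
```

```bash
cat > fit.py <<'E'
from h import *
from scipy.optimize import minimize
z=np.load('side.npz');im=z['im'].min(2).astype(float)
fx,fy,cx,cy=z['K'];K=np.array([[fx,0,cx],[0,fy,cy],[0,0,1]]);E=z['E'];Ri=E[:3,:3].T;rv=cv2.Rodrigues(Ri)[0];tv=-Ri@E[:3,3]
a=np.radians(10.3);ex=np.array([np.cos(a),np.sin(a),0]);ey=np.array([-ex[1],ex[0],0])
pr=lambda X:cv2.projectPoints(np.array(X,float),rv,tv,K,z['D'])[0][:,0]
S=8;U0,U1,V0,V1=285,320,133,150
def cov(X):
    m=np.zeros(((V1-V0)*S,(U1-U0)*S),np.uint8)
    p=(pr(X)-[U0-.5,V0-.5])*S-.5; cv2.fillPoly(m,[cv2.convexHull((p*16).astype(np.int32))],255,shift=4)
    return cv2.GaussianBlur(cv2.resize(m,(U1-U0,V1-V0),interpolation=cv2.INTER_AREA),(0,0),.7)/255.
def box(o,x0,x1,y0,y1,z0,z1): return [o+x*ex+y*ey+[0,0,w] for x in(x0,x1) for y in(y0,y1) for w in(z0,z1)]
I=im[V0:V1,U0:U1]
def score(sh):
    f=cov(box(sh,-.034,.034,-.013,.013,0,.006)); t=cov(box(sh,-.02,.02,-.0025,.0025,-.028,0))*(1-f)
    return -np.corrcoef(f.ravel(),I.ravel())[0,1],f
def run(sh0):
    sc=lambda q:score(sh0+(q[0]*ex+[0,0,q[1]])/1000)[0]
    r=min(((sc((x,w)),x,w) for x in np.arange(-5,5.1,.25) for w in np.arange(-5,5.1,.5))); return r
if __name__=='__main__': print(run(np.array([.5714,.1086,.1555])))
E
python3 - <<'E'
from fit import *
sh=np.array([.5714,.1086,.1555]); print(run(sh))
print('flange corners',pr(box(sh,-.034,.034,-.013,.013,0,.006)).round(1).tolist())
# tongue right/left edges at z -10..-20
for w in(-.008,-.014,-.02): print(pr(box(sh,-.02,.02,-.0025,.0025,w,w)).round(1).tolist())
E
```

```text
(np.float64(-0.35704277720837446), np.float64(-4.25), np.float64(-5.0))
flange corners [[293.1, 143.4], [293.0, 141.8], [289.9, 138.8], [289.8, 137.2], [314.0, 137.9], [314.0, 136.3], [310.5, 133.5], [310.5, 131.8]]
[[296.2, 142.6], [296.2, 142.6], [295.6, 141.7], [295.6, 141.7], [308.4, 139.4], [308.4, 139.4], [307.7, 138.5], [307.7, 138.5]]
[[296.3, 144.2], [296.3, 144.2], [295.7, 143.3], [295.7, 143.3], [308.4, 141.0], [308.4, 141.0], [307.8, 140.1], [307.8, 140.1]]
[[296.4, 145.8], [296.4, 145.8], [295.8, 144.9], [295.8, 144.9], [308.5, 142.6], [308.5, 142.6], [307.8, 141.7], [307.8, 141.7]]
```

send_rows(
  motion=[
    [[0.1,0.02,-0.5],0],
    [[0,0,-0.6],0],
    [[0,0,-0.6],0],
    [[0,0,-0.5],0],
    [[0,0,-0.4],0],
    [[0,0,-0.3],0],
    [[0,0,0],0],
    [[0,0,0],0],
  ],
)

```text
time_s: 7.45
ee_pos: [0.5724, 0.1088, 0.1654]
tcp_rot: [180.0, 0.0, -169.7]
ft_force: [-0.4, -0.3, -1.6]
grip_width: 0.0254
gripper_force: 49.7
```

send_rows(
  motion=[
    [[0,0,-0.1],0],
    [[0,0,-0.1],0],
    [[0,0,-0.1],0],
    [[0,0,-0.1],0],
    [[0,0,-0.1],0],
    [[0,0,-0.1],0],
    [[0,0,0],0],
    [[0,0,0],0],
  ],
)

```text
time_s: 8.25
ee_pos: [0.5724, 0.1089, 0.1593]
tcp_rot: [180.0, -0.0, -169.7]
ft_force: [0.9, -0.6, -1.9]
grip_width: 0.0249
gripper_force: 49.7
```

Free so far, with the tip about 4 mm in. Continuing gently.

send_rows(
  motion=[
    [[0,0,-0.1],0],
    [[0,0,-0.1],0],
    [[0,0,-0.1],0],
    [[0,0,-0.1],0],
    [[0,0,0],0],
    [[0,0,0],0],
    [[0,0,0],0],
    [[0,0,0],0],
  ],
)

```text
time_s: 9.05
ee_pos: [0.5724, 0.1089, 0.1554]
tcp_rot: [180.0, 0.0, -169.7]
ft_force: [0.2, -0.7, -0.8]
grip_width: 0.0255
gripper_force: 49.7
```

send_rows(
  motion=[
    [[0,0,-0.1],0],
    [[0,0,-0.1],0],
    [[0,0,-0.1],0],
    [[0,0,-0.1],0],
    [[0,0,0],0],
    [[0,0,0],0],
    [[0,0,0],0],
    [[0,0,0],0],
  ],
)

```text
time_s: 9.85
ee_pos: [0.5724, 0.1089, 0.1514]
tcp_rot: [180.0, 0.0, -169.7]
ft_force: [-0.7, -0.6, -1.2]
grip_width: 0.0258
gripper_force: 49.7
```

send_rows(
  motion=[
    [[0,0,-0.1],0],
    [[0,0,-0.1],0],
    [[0,0,-0.1],0],
    [[0,0,0],0],
    [[0,0,0],0],
    [[0,0,0],0],
    [[0,0,0],0],
    [[0,0,0],0],
  ],
)

```text
time_s: 10.65
ee_pos: [0.5725, 0.1088, 0.1489]
tcp_rot: [180.0, 0.0, -169.7]
ft_force: [-3.1, -0.3, 6.2]
grip_width: 0.0258
gripper_force: 50.6
```

send_rows(
  motion=[
    [[0,0,-0.1],0],
    [[0,0,0],0],
    [[0,0,0],0],
    [[0,0,0],0],
    [[0,0,0],0],
    [[0,0,0],0],
    [[0,0,0],0],
    [[0,0,0],0],
  ],
)

```text
time_s: 11.45
ee_pos: [0.5726, 0.1088, 0.1485]
tcp_rot: [180.0, 0.0, -169.7]
ft_force: [-5.2, -2.1, 12.5]
grip_width: 0.0255
gripper_force: 51.3
```

The resistance was more than 12 N right at follower depth (tip about 14 mm down), and it didn't give. This is the blanking stop, so I'm moving to the left slot.

send_rows(
  motion=[
    [[0,0,0.4],0],
    [[0,0,0.5],0],
    [[0,0,0.6],0],
    [[0,0,0.6],0],
    [[0,0,0.4],0],
    [[0,0,0],0],
    [[0,0,0],0],
    [[0,0,0],0],
  ],
)

```text
time_s: 12.25
ee_pos: [0.5722, 0.1088, 0.1721]
tcp_rot: [180.0, -0.0, -169.7]
ft_force: [0.2, 0.2, -1.8]
grip_width: 0.0257
gripper_force: 49.7
```

send_rows(
  motion=[
    [[-0.15,0.8,0],0],
    [[-0.2,1.12,0],0],
    [[-0.2,1.1,0],0],
    [[-0.2,1.1,0],0],
    [[-0.11,0.6,0],0],
    [[0,0,0],0],
    [[0,0,0],0],
    [[0,0,0],0],
  ],
)

```text
time_s: 13.05
ee_pos: [0.5639, 0.1553, 0.1724]
tcp_rot: [-180.0, 0.0, -169.7]
ft_force: [-0.1, -0.9, -2.3]
grip_width: 0.0254
gripper_force: 49.7
```

send_rows(
  motion=[
    [[0,0,-0.3],0],
    [[0,0,-0.2],0],
    [[0,0,-0.2],0],
    [[0,0,-0.2],0],
    [[0,0,-0.1],0],
    [[0,0,-0.1],0],
    [[0,0,0],0],
    [[0,0,0],0],
  ],
)

```text
time_s: 13.85
ee_pos: [0.5638, 0.156, 0.1614]
tcp_rot: [180.0, 0.0, -169.7]
ft_force: [-0.3, -0.4, -2.4]
grip_width: 0.0256
gripper_force: 49.7
```

send_rows(
  motion=[
    [[0,0,-0.1],0],
    [[0,0,-0.1],0],
    [[0,0,-0.1],0],
    [[0,0,-0.1],0],
    [[0,0,-0.1],0],
    [[0,0,-0.1],0],
    [[0,0,0],0],
    [[0,0,0],0],
  ],
)

```text
time_s: 14.65
ee_pos: [0.5638, 0.156, 0.1553]
tcp_rot: [180.0, -0.0, -169.7]
ft_force: [-0.3, 0.2, -2.8]
grip_width: 0.0255
gripper_force: 49.7
```

send_rows(
  motion=[
    [[0,0,-0.1],0],
    [[0,0,-0.1],0],
    [[0,0,-0.1],0],
    [[0,0,-0.1],0],
    [[0,0,-0.1],0],
    [[0,0,-0.1],0],
    [[0,0,0],0],
    [[0,0,0],0],
  ],
)

```text
time_s: 15.45
ee_pos: [0.5638, 0.156, 0.1493]
tcp_rot: [180.0, -0.0, -169.7]
ft_force: [0.5, 0.6, -1.8]
grip_width: 0.0255
gripper_force: 49.7
```

send_rows(
  motion=[
    [[0,0,-0.1],0],
    [[0,0,0],0],
    [[0,0,0],0],
    [[0,0,0],0],
    [[0,0,0],0],
    [[0,0,0],0],
    [[0,0,0],0],
    [[0,0,0],0],
  ],
)

```text
time_s: 16.25
ee_pos: [0.5639, 0.1561, 0.1485]
tcp_rot: [180.0, 0.0, -169.7]
ft_force: [0.1, 1.0, 2.1]
grip_width: 0.0256
gripper_force: 50.0
```

send_rows(
  motion=[
    [[0,0,-0.1],0],
    [[0,0,-0.1],0],
    [[0,0,0],0],
    [[0,0,0],0],
    [[0,0,0],0],
    [[0,0,0],0],
    [[0,0,0],0],
    [[0,0,0],0],
  ],
)

```text
time_s: 17.05
ee_pos: [0.5637, 0.156, 0.1462]
tcp_rot: [180.0, -0.0, -169.7]
ft_force: [1.7, 0.0, 0.4]
grip_width: 0.0257
gripper_force: 50.0
```

This one yields at under 5 N, so it's the cam. Pushing home.

send_rows(
  motion=[
    [[0,0,-0.2],0],
    [[0,0,-0.2],0],
    [[0,0,-0.2],0],
    [[0,0,-0.2],0],
    [[0,0,-0.2],0],
    [[0,0,-0.2],0],
    [[0,0,-0.1],0],
    [[0,0,0],0],
  ],
)

```text
time_s: 17.85
ee_pos: [0.5637, 0.156, 0.133]
tcp_rot: [-180.0, -0.0, -169.7]
ft_force: [0.1, 0.7, -0.8]
grip_width: 0.0255
gripper_force: 50.0
```

send_rows(
  motion=[
    [[0,0,-0.1],0],
    [[0,0,-0.1],0],
    [[0,0,-0.1],0],
    [[0,0,-0.1],0],
    [[0,0,0],0],
    [[0,0,0],0],
    [[0,0,0],0],
    [[0,0,0],0],
  ],
)

```text
time_s: 18.65
ee_pos: [0.5637, 0.156, 0.1292]
tcp_rot: [180.0, -0.0, -169.7]
ft_force: [0.7, -0.0, -0.3]
grip_width: 0.0256
gripper_force: 50.0
```

send_rows(
  motion=[
    [[0,0,-0.1],0],
    [[0,0,0],0],
    [[0,0,0],0],
    [[0,0,0],0],
    [[0,0,0],0],
    [[0,0,0],0],
    [[0,0,0],0],
    [[0,0,0],0],
  ],
)

```text
time_s: 19.45
ee_pos: [0.5638, 0.156, 0.1289]
tcp_rot: [180.0, 0.0, -169.7]
ft_force: [-4.0, -0.9, 6.4]
grip_width: 0.0254
gripper_force: 50.7
```

send_rows(
  motion=[
    [[0,0,-0.05],0],
    [[0,0,0],0],
    [[0,0,0],0],
    [[0,0,0],0],
    [[0,0,0],0],
    [[0,0,0],0],
    [[0,0,0],0],
    [[0,0,0],0],
  ],
)

```text
time_s: 20.25
ee_pos: [0.5638, 0.156, 0.1289]
tcp_rot: [180.0, 0.0, -169.7]
ft_force: [-5.7, -2.7, 11.1]
grip_width: 0.0257
gripper_force: 51.4
```

Seated at the expected height (TCP 0.1289). Releasing and retreating straight up.

send_rows(
  motion=[
    [[0,0,0],0],
    [[0,0,0],0],
    [[0,0,0],0],
    [[0,0,0],0],
    [[0,0,0],0],
    [[0,0,0],0],
    [[0,0,0],0],
    [[0,0,0],0],
  ],
  fingers=0,
)

```text
time_s: 21.05
ee_pos: [0.5638, 0.1561, 0.1278]
tcp_rot: [180.0, -0.0, -169.7]
ft_force: [-0.2, -0.3, -0.6]
grip_width: 0.0853
gripper_force: 0.0
```

send_rows(
  motion=[
    [[0,0,0.5],0],
    [[0,0,1],0],
    [[0,0,2],0],
    [[0,0,3],0],
    [[0,0,3],0],
    [[0,0,3],0],
    [[0,0,2],0],
    [[0,0,0],0],
  ],
)

```text
time_s: 21.85
ee_pos: [0.5651, 0.1562, 0.277]
tcp_rot: [179.9, 0.3, -169.7]
ft_force: [1.0, -0.7, 0.3]
grip_width: 0.0852
gripper_force: 0.0
```

send_rows(
  motion=[
    [[0,-4,1],0],
    [[0,-4,0],0],
    [[0,-4,0],0],
    [[0,-4,0],0],
    [[0,-4,0],0],
    [[0,-3,0],0],
    [[0,0,0],0],
    [[0,0,0],0],
  ],
)

```text
time_s: 22.65
ee_pos: [0.5635, -0.0743, 0.2826]
tcp_rot: [180.0, -0.0, -169.8]
ft_force: [-0.1, 1.4, -0.8]
grip_width: 0.0854
gripper_force: 0.0
```

```bash
python3 - <<'E'
from h import *
im,d=cap('side'); a=cv2.resize(im[70:195,240:345],None,fx=4,fy=4.,interpolation=3)
im,d=cap('top'); b=cv2.resize(im[155:260,145:240],None,fx=4,fy=4.,interpolation=3)
b=cv2.copyMakeBorder(b,0,80,0,0,0); cv2.imwrite('pics/s3.png',np.hstack([a,b]))
for n,bx in(('top',(165,240,170,240)),('side',(270,330,120,190))):
    P,im,d=cloud(n); Q=P[bx[2]:bx[3],bx[0]:bx[1]]; D=d[bx[2]:bx[3],bx[0]:bx[1]]
    q=Q[(D>0)&(Q[...,2]>.135)&(Q[...,2]<.17)]
    if len(q)>5: print(n,len(q),cv2.minAreaRect((q[:,:2]*1000).astype(np.float32)),np.percentile(q[:,2],[10,50,90]).round(4))
print(state()['ee_pos'],state()['ft_force'])
E
```

```text
top 384 ((563.2598266601562, 155.300537109375), (56.97764587402344, 27.310029983520508), 12.04686450958252) [0.1429 0.149  0.1512]
side 137 ((561.3545532226562, 152.9928436279297), (52.9484977722168, 30.249269485473633), 16.685503005981445) [0.1378 0.1485 0.1514]
[ 0.56381257 -0.07250557  0.28255823] [ 0.24988468  0.96682777 -0.35631023]
```

View pics/s3.png

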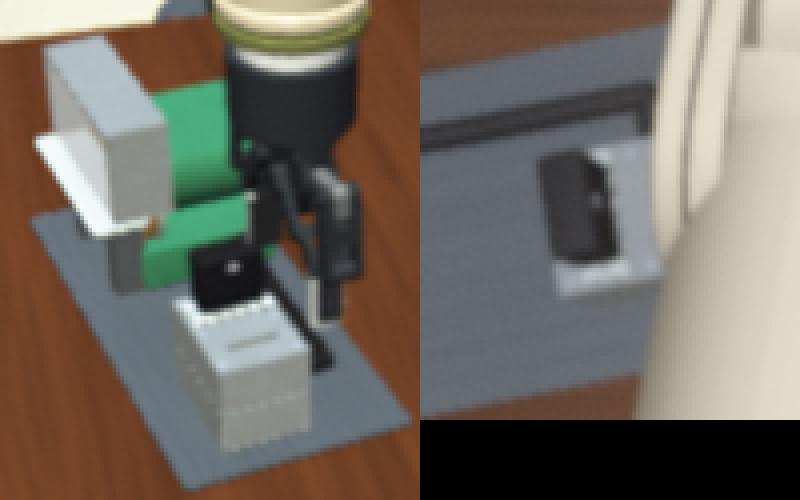

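The actuator stands upright in the left slot, at side crop (225,275). Its grip top is at 0.149 m (0.148 expected when home), and the gripper is clear. Handing in.

```bash
python3 -c "
from plant import arm; print(arm.sign_off())"
```

```text
the job is handed in; nothing more can be done
None
```

The actuator is fully home and released in the left slot, which yielded to a light push and so is the live one. The right slot was felt first and met a stiff stop, which was not forced. The job is handed in at about 23 s, and no verdict was returned.

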